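Hold the extractor's filter plate up to the light

ROBOT

A 6-joint arm with a two-finger parallel gripper is mounted at the origin on the work surface. World frame = base frame: x ahead of the robot, y to its left, z up, the work surface at z = 0. Lengths are in m, angles in degrees, forces in N, time in s.
With the tool pointing down it reaches from about 0.25 to 0.725 m from the base axis. Payload 9.7 kg.
Tool frame: the origin (TCP) lies between the finger pads; the fingertips stand bot.tcp_to_tips ahead of it and the grasp point (between the pads) lies 11 mm behind it (bot.tcp_to_tips is the distance from the TCP to the fingertips, in m); z points along the fingers, y is the line along which they close (so a half turn about z gives the same grasp; the last joint's range is limited). The gripper opens to 85 mm and grips with 20 to 120 N. Pads are 22 mm wide; open, the fingers measure 114 mm over their backs; the gripper's body (76 mm by 85 mm) begins 54 mm behind the grasp point. The pads swing forward as they close: fully open they stand 13 mm farther back than shut.
Start: joints at [72.766, 4.979, 10.078, 95.1, 0, 90], TCP at [0.163, 0.525, 0.239] pointing down, gripper open.
Joint ranges: [-179.16, 179.16], [-48.56, 103.87], [-65.8, 70.77], [-126.05, 130.52], [-82.76, 87.17], [-180, 180]. Speed limits (degrees/s): [127.2, 127.2, 147.25, 180, 180, 180].

INTERFACE

Orientations are given as [roll, pitch, yaw] about the fixed x, y, z axes, in that order (R = Rz(yaw) Ry(pitch) Rx(roll)).
In Python, from workcell import bot gives the robot as it stands. The module is installed in compiled form; this text tells all that it offers.
- The arm moves only by the tool carry_out, never from a script. Its arguments are lists of equal length, an entry for each row: "linear": the shift along the world's x, y, z normalised to -1 to 1, where 1 is 2 cm, a list of three; "rotation": the turn, a rotation vector about the world's x, y, z normalised to -1 to 1, where 1 is 8 degrees, a list of three; "grip": the closure, from -1 (fully open) to 1 (shut). In form: {"linear": [[tx, ty, tz], ...], "rotation": [[rx, ry, rz], ...], "grip": [grip, ...]}. A call has 1 to 12 rows; each row shifts and turns the commanded pose from where the row before left it; what a row does not reach is not made up. A row lasts 1/10 s, in which the tool goes at most 50 mm and 8.59 degrees, less where a joint would pass 70% of its speed; a pose out of reach is approached as far as the arm can. A call with a number of a shift or a turn outside -1 to 1 is refused whole. A call with a gripper value outside its range is refused whole. The fingers move at their own pace and stop on an object; "grip_force" is the grip in N (left out, the last holds). Time passes only in rows, so rows that do not move let the fingers close. It gives the time, the measured TCP pose, the force, the opening and the grip force at its end, in the units of the state.
- bot.get_obs(): the state, without advancing time (a new reading comes with each control period).
- bot.camera(name): name is "scene" or "side" or "wrist"; returns the picture (480x640x3 uint8, blue, green, red); there is no depth.
- bot.camera_model(name): a dict with "fx", "fy", "cx", "cy" (pixels), "camera_from_world" (4x4, takes a point from world to camera coordinates). Camera axes: x right, y up, looking along -z (the intrinsics and any distortion apply to the point x, -y, -z); pixel columns grow to the right and rows downward; lengths in m; the calibration is good to about 2 mm. A picture is of the moment at which its call begins: read the wrist's pose just before it. camera_model takes no time and is no camera call; for the wrist camera it gives the pose at the moment of the call.
- bot.job_done(): hands the job in; it is judged then, once.
The state is a dict: "time": time; "q": joint angles; "qd": joint speeds; "joint_efforts": joint torques, N m; "ee_pos": TCP position; "tcp_rot": TCP orientation; "wrist_force": force on the tool from outside, world axes, zero at the start; "torque": the same for the moment, N m; "opening": finger opening in m; "grasp_force": force on a finger pad.
Only numpy, scipy, OpenCV 4.12 (cv2) and the standard library are available. Lean on these libraries where they do the work, as an engineer would, in place of code of your own. Each camera call takes 0.05 s, during which the arm holds its last target. There are 200 camera calls.

TASK

Swing the flap of the bench dust extractor's filter box right up so that it stays standing open, then draw the mesh filter plate (the one with the wide flat grip bar; leave the blank plate with the round stud in its slot) straight up out of the box. Present it to the upright light panel: upright, square to the lit face and centred on it, about 8 cm in front and not touching the panel, and finish while still holding it there, still and clear of everything. Leave the flap open and everything else on the bench where it is.

Things in the scene. Friction and masses are not known exactly. Their poses are not given: they have to be found in the camera images.
- filterbox: Dust extractor's grey filter box, fixed. Origin: centre of its underside; z up; x runs from the front (flap tab) to the back (hinge), y along the hinge. 162 mm in x, 142 in y, walls 6 mm, rim 115 mm high; a fan housing 104 mm high is joined on at y 71 to 156 mm, a pipe stub behind it. Inside two upright plates stand across x, one at x = -39 mm, one at +7 mm.
- flap (a joint): Angle of the flap that covers the box, rad: 0 shut, grows as it swings up and back, 1.57 upright, stop at 1.85. A friction hinge (about 0.25 N m) holds it wherever it is left; it may start slightly ajar, up to 0.2.
- flap_hinge (a point): Middle of the flap's hinge axis, 81 mm behind the box's origin along its x, 119 mm above the bench. The axis is the box's y axis.
- flap_grip (a point): Point to pinch on the flap's black tab, in the flap's mid-plane, 188 mm from the hinge axis. The tab, 24 mm wide (y), 10 mm thick, sticks out 42 mm past the front edge of the 8 mm flap; this point is 28 mm past it. Pinched by its two sides (fingers along the box's y) it can turn between the fingers as the flap swings.
- filter: The filter plate: framed metal mesh, 6 mm thick (its x), 126 mm wide (y), 80 mm tall, with a wide flat grip bar on top; 0.10 to 0.20 kg. Origin: centre of its lower edge, 6 mm above the bench when in its slot; z up; axes start parallel to the box's. Hidden under the flap at first. The guides (1.5 mm play, ending 75 mm above the bench) let it out straight up.
- filter_grip (a point): Centre of the filter's grip bar, 92.5 mm above the plate's lower edge. The bar is 12 mm thick (x), 50 mm wide (y), 25 mm tall; its top is 4 mm below the box's rim when in the slot.
- filter_mid (a point): Centre of the filter's mesh, 40 mm above the plate's lower edge.
- baffle: The other plate (either may be in front), a blank baffle: solid metal, the same 6 x 126 x 80 mm, but with a round stud (14 mm across, 25 mm tall) on top in place of the bar. Origin: centre of its lower edge.
- lightpanel: Upright inspection light panel on a foot, fixed to the bench, black frame 180 mm wide, its top 225 mm and its lower edge 75 mm above the bench. Origin: under its centre on the bench; z up; its lit face looks along its own -x, and y runs along the panel. The foot reaches 35 mm in front of the origin, 12 mm high.
- lightpanel_face (a point): Centre of the panel's white lit face (160 x 130 mm), 150 mm above the bench; the axes are the panel's.
- holder: Bystander: turned wooden movement holder, 52 mm wide, 36 mm tall. Origin at its underside's centre.
- basket: Bystander: small open steel parts cup, 48 mm wide, 45 mm tall. Origin at its underside's centre.
- screwdriver: Bystander: screwdriver lying flat, 130 mm long, pointing roughly away from the robot. Origin at its middle.
- partsbox: Bystander: open yellow small-parts box, 60 x 50 x 22 mm. Origin at its underside's centre.
- oil: Bystander: small amber bottle, 40 mm wide, 75 mm tall. Origin at its underside's centre.
- loupe: Bystander: black eye loupe standing on its wide end, 36 mm wide, 30 mm tall. Origin at its underside's centre.

How it is judged:
By the outcome, as a careful person would: the job done as asked, in the order asked, and still so for the second after the job is handed in, while the arm keeps its last pose, push and grip.
It also fails if it takes over 48 s, if anything falls off the work surface, if the arm or the gripper's body presses on something with over 40 N, if the wrist force passes 120 N, or if a joint passes its speed limit or range.

## Working session

There is one attempt and no reset: what is moved stays moved. The work goes in short steps, Python scripts to look and compute and a tool call to move; the robot and the scene stay as the last step left them, time stands still between calls to the robot, and variables do not carry over. Pictures are saved under pics/ and viewed, at most 10 in all, crops included, and the job is handed in when it is done.

Besides the shell and the picture viewer there is one more tool, called after "Request:" in YAML: its name, and indented under it one key for each argument. carry_out: Moves the arm, as the interface text tells. Its arguments: {"type":"object","properties":{"linear":{"type":"array","items":{"type":"array","items":{"type":"number"}}},"rotation":{"type":"array","items":{"type":"array","items":{"type":"number"}}},"grip":{"type":"array","items":{"type":"number"}},"grip_force":{"type":"number"}},"required":["linear","rotation","grip"]}

```bash
mkdir -p pics; python3 - <<'E'
from workcell import bot
import cv2
o=bot.get_obs();print(o, bot.tcp_to_tips)
for n in("scene","side"):
    im=bot.camera(n);cv2.imwrite(f"pics/{n}0.png",im)
    m=bot.camera_model(n);print(n,m)
E
ls
```

```text
{'time': 0.0, 'q': array([7.27650554e+01, 5.01166392e+00, 1.00328746e+01, 9.50987552e+01,
       3.35314610e-04, 9.00016907e+01]), 'qd': array([-0.03252416, -0.00206177,  0.00460993, -0.12017886,  0.01446475,
       -0.04948934]), 'joint_efforts': array([-8.78273931e-04, -5.20383525e+01,  4.64808226e+01,  1.61373796e-02,
       -2.26030795e-05,  1.75289586e-05]), 'ee_pos': array([0.16289267, 0.52509276, 0.2385635 ]), 'tcp_rot': array([-1.79922455e+02, -3.33026153e-04,  1.62763364e+02]), 'wrist_force': array([-0.32625774, -0.21241066, -0.24780814]), 'torque': array([0.00457728, 0.00812048, 0.00917165]), 'grasp_force': 0.0, 'opening': 0.08544803594911189} 0.008
scene {'fx': 594.7197587054612, 'fy': 594.7197587054612, 'cx': 314.5581163880138, 'cy': 242.37513849514016, 'camera_from_world': array([[-0.87239752,  0.4885301 ,  0.01615266,  0.41149578],
       [-0.38414909, -0.70568261,  0.59534992,  0.16287506],
       [ 0.302245  ,  0.51317677,  0.80330415, -1.51541876],
       [ 0.        ,  0.        ,  0.        ,  1.        ]])}
side {'fx': 475.6297664814459, 'fy': 475.6297664814459, 'cx': 315.70380374217694, 'cy': 241.00838031483536, 'camera_from_world': array([[-0.91846599, -0.39494039, -0.02103115,  0.48225178],
       [ 0.24181729, -0.60285407,  0.7603232 , -0.17019816],
       [-0.31296106,  0.6932453 ,  0.64920438, -0.91468837],
       [ 0.        ,  0.        ,  0.        ,  1.        ]])}
pics
```

View pics/scene0.png

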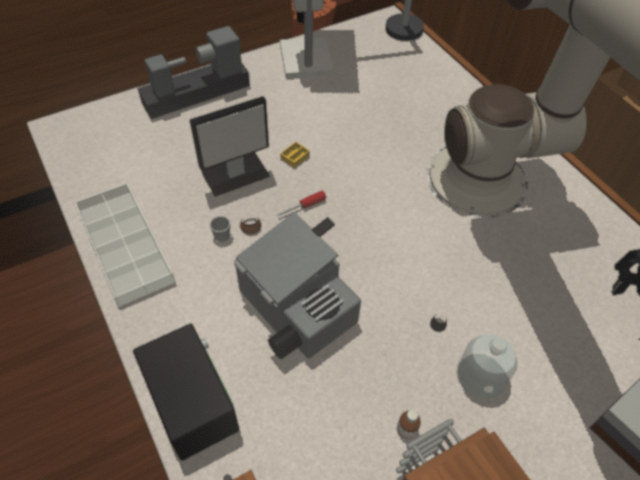

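View pics/side0.png

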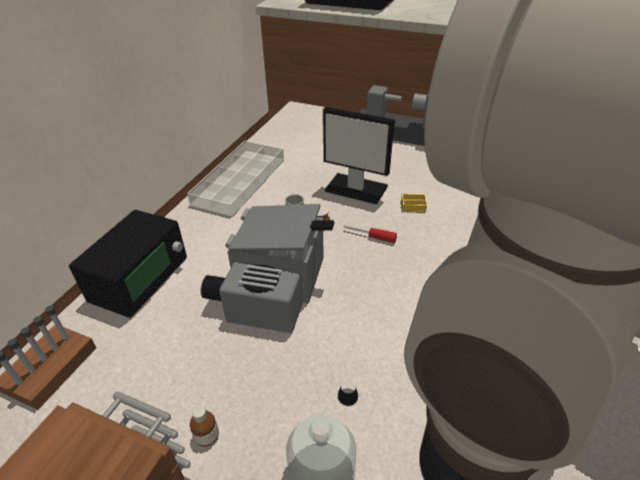

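The scene view shows the box flap centred near (288,258), with the tab at (323,227), the fan housing at (325,305) and the panel face at (232,138). In the side view the tab is at (322,225) and the panel face is at (357,143). Next I'll crop closer to get corners.

```bash
python3 - <<'E'
import cv2,numpy as np
a=cv2.imread("pics/scene0.png");b=cv2.imread("pics/side0.png")
def crop(im,x,y,w,h,W,H):return cv2.resize(im[y:y+h,x:x+w],(W,H),interpolation=cv2.INTER_CUBIC)
m=np.hstack([crop(a,230,210,133,150,400,450),crop(b,200,190,133,150,400,450)])
cv2.imwrite("pics/m1.png",m)
for n,im,r in(("scene",a,(180,90,290,200)),("side",b,(310,95,405,205))):
    g=cv2.cvtColor(im,cv2.COLOR_BGR2GRAY)
    s=g[r[1]:r[3],r[0]:r[2]]
    k=(s<70).astype(np.uint8)
    cs,h=cv2.findContours(k,cv2.RETR_CCOMP,cv2.CHAIN_APPROX_NONE)
    for c,hh in zip(cs,h[0]):
        if cv2.contourArea(c)>150:
            p=cv2.approxPolyDP(c,4,True)[:,0]+[r[0],r[1]]
            print(n,"hole" if hh[3]>=0 else "outer",cv2.contourArea(c),p.tolist())
for n,im,r in(("scene",a,(308,212,340,242)),("side",b,(305,215,340,235))):
    g=cv2.cvtColor(im,cv2.COLOR_BGR2GRAY)[r[1]:r[3],r[0]:r[2]]
    print(n,r);print(g[::2,::2])
E
```

```text
scene outer 2261.0 [[262, 97], [191, 120], [199, 164], [214, 195], [268, 173], [254, 151], [204, 167], [195, 126], [262, 103], [267, 145]]
scene hole 290.0 [[242, 156], [244, 172], [230, 178], [226, 162]]
scene outer 504.0 [[180, 108], [236, 90], [180, 90]]
side outer 890.0 [[325, 191], [377, 203], [386, 185], [364, 180], [361, 190], [347, 186], [346, 175], [337, 174]]
side outer 5334.5 [[310, 95], [310, 103], [325, 106], [324, 160], [386, 175], [391, 142], [404, 141], [404, 127], [384, 116], [404, 115], [404, 95], [400, 101], [383, 95]]
side hole 3022.5 [[325, 114], [386, 123], [385, 171], [326, 161]]
scene (308, 212, 340, 242)
[[175 179 180 179 179 178 178 180 179 175 178 177 177 178 178 177]
 [180 178 176 179 182 179 178 181 177 172 174 179 182 178 178 178]
 [179 176 174 180 181 175 174 176 174 161 161 178 181 180 178 176]
 [179 179 173 176 179 176 174 172 152  99  96 154 176 178 180 178]
 [180 176 176 174 176 173 167 128  82  60  65  93 152 175 177 177]
 [176 176 177 177 173 163 126  71  61  61  61  64  92 151 177 177]
 [162 177 178 176 153 100  66  62  61  63  64  62  63 116 175
[... 619 characters left out ...]
185 195 197 193 194 197]
 [122 120 121 122 118  91  97  96  86  61  52  67 120 193 197 197 194 195]
 [122 121 125 121 121  73  94  98 112  61  66  69  78 164 174 194 192 195]
 [120 121 121  92  41  33  31  34  35  25  29  33  36  34  64 196 201 193]
 [122 120 122  67  30  35  31  26  32  28  29  36  34  24  45 188 196 192]
 [121 119 110  36  25  32  25  31  29  30  35  35  34  29  78 197 197 198]
 [122 122  92  35  22  30  31  28  25  30  27  19  27  19 157 194 197 198]
 [123 121 124  59  19  27  26  20  24  28  35  44  38  46 179 193 194 198]
 [122 123 113  65  57  97 102  54  50 128 174 175 176 176 197 192 191 193]
 [116 121  85  69  72 118 102  63  63 154 201 196 198 198 198 193 191 195]]
```

View pics/m1.png

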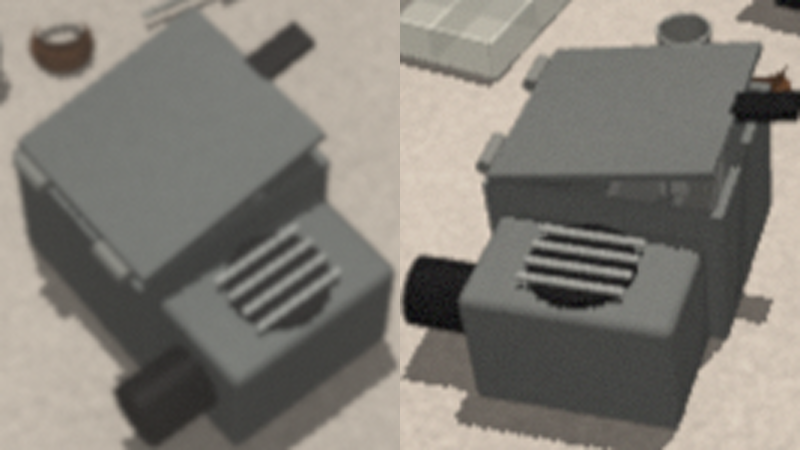

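The crops show the flap slightly ajar. In scene pixels its corners are at about (236,258) and (277,306) on the hinge side and (295,213) and (338,256) on the front. In side pixels they are (252,206), (229,249), (320,205) and (304,249). The tab tip is near (331,221) in scene pixels.

```bash
cat > h.py <<'E'
import numpy as np,cv2
from scipy.optimize import least_squares
from workcell import bot
def ray(m,p):
    T=m["camera_from_world"];R=T[:3,:3];c=-R.T@T[:3,3]
    d=R.T@np.array([(p[0]-m["cx"])/m["fx"],-(p[1]-m["cy"])/m["fy"],-1.]);return c,d/np.linalg.norm(d)
def tri(ms,ps):
    A=np.zeros((3,3));b=np.zeros(3);rs=[ray(m,p) for m,p in zip(ms,ps)]
    for c,d in rs:
        P=np.eye(3)-np.outer(d,d);A+=P;b+=P@c
    x=np.linalg.solve(A,b);return x,[1e3*np.linalg.norm((np.eye(3)-np.outer(d,d))@(x-c)) for c,d in rs]
def onz(m,p,z):
    c,d=ray(m,p);return c+d*(z-c[2])/d[2]
def proj(m,X):
    x=m["camera_from_world"][:3]@np.append(X,1);return np.array([m["cx"]+m["fx"]*x[0]/-x[2],m["cy"]-m["fy"]*x[1]/-x[2]])
def quad(mask):
    cs,_=cv2.findContours(mask.astype(np.uint8),cv2.RETR_EXTERNAL,cv2.CHAIN_APPROX_NONE)
    c=max(cs,key=cv2.contourArea);h=cv2.convexHull(c)
    for e in np.arange(1,15,.5):
        p=cv2.approxPolyDP(h,e,True)[:,0].astype(float)
        if len(p)==4:break
    # refine: fit lines to contour points near each side
    L=[];c=c[:,0].astype(float)
    for i in range(4):
        a,b=p[i],p[(i+1)%4];u=(b-a)/np.linalg.norm(b-a);n=np.array([-u[1],u[0]])
        t=(c-a)@u/np.linalg.norm(b-a);k=(abs((c-a)@n)<2.5)&(t>.12)&(t<.88)
        v=cv2.fitLine(c[k].astype(np.float32),cv2.DIST_HUBER,0,.01,.01)[:,0];nn=np.array([-v[1],v[0]]);L.append((nn,nn@v[2:]))
    return np.array([np.linalg.solve([L[i-1][0],L[i][0]],[L[i-1][1],L[i][1]]) for i in range(4)]),p
E
python3 - <<'E'
from h import *
ms=[bot.camera_model("scene"),bot.camera_model("side")]
S={"hf":((236,258.2),(252.2,205.6)),"ff":((294.8,213.3),(319.7,205)),"fn":((338,255.5),(304,249.2)),"hn":((277.2,305.7),(228.9,248.8))}
P={}
for k,v in S.items():
    P[k],e=tri(ms,v);print(k,P[k].round(4),np.round(e,1))
xh=(P["hf"]+P["hn"])/2;xf=(P["ff"]+P["fn"])/2
print("mid h",xh,"f",xf,"yaw x",np.degrees(np.arctan2(*(xh-xf)[1::-1])),"yaw y",np.degrees(np.arctan2(*(P["hn"]-P["hf"])[1::-1])),np.degrees(np.arctan2(*(P["fn"]-P["ff"])[1::-1])))
a=cv2.imread("pics/scene0.png");b=cv2.imread("pics/side0.png")
Q=[]
for im,r in((a,(185,92,275,172)),(b,(318,104,396,178))):
    g=cv2.GaussianBlur(cv2.cvtColor(im,cv2.COLOR_BGR2GRAY),(3,3),0);s=np.zeros_like(g);s[r[1]:r[3],r[0]:r[2]]=1
    k=((g>95)&(s>0)).astype(np.uint8);n,l,st,_=cv2.connectedComponentsWithStats(k,connectivity=4)
    cx,cy=(r[0]+r[2])//2,(r[1]+r[3])//2
    q,p=quad(l==l[cy,cx]);print(st[l[cy,cx]],q.round(1).tolist(),p.tolist());Q.append(q)
def order(q):
    i=q[np.argsort(q[:,0])];l=i[:2][np.argsort(i[:2,1])];r=i[2:][np.argsort(i[2:,1])];return np.array([l[0],r[0],r[1],l[1]])
F=[]
for p,q in zip(*map(order,Q)):
    X,e=tri(ms,(p,q));F.append(X);print(X.round(4),np.round(e,1))
F=np.array(F);print("centre",F.mean(0));n=np.cross(F[1]-F[0],F[3]-F[0]);n/=np.linalg.norm(n);print("normal",n,np.degrees(np.arctan2(n[1],n[0])))
for i,j in((0,1),(3,2)):
    d=F[j]-F[i];print("edge",np.linalg.norm(d),np.degrees(np.arctan2(d[1],d[0])))
E
```

```text
hf [0.6659 0.0167 0.1246] [1.6 1.6]
ff [ 0.5165 -0.0094  0.1504] [0.2 0.2]
fn [0.4912 0.1255 0.1475] [0.4 0.4]
hn [0.6424 0.1533 0.1197] [1.3 1.3]
mid h [0.65416227 0.08496223 0.122121  ] f [0.50385934 0.05804084 0.14894704] yaw x 10.154807303663992 yaw y 99.75743773393621 100.65052367917947
[ 199  113   65   52 1902] [[261.1000061035156, 123.0999984741211], [262.8999938964844, 143.60000610351562], [205.60000610351562, 163.8000030517578], [198.39999389648438, 122.9000015258789]] [[260.0, 122.0], [263.0, 144.0], [206.0, 164.0], [199.0, 126.0]]
[ 326  115   62   57 2741] [[325.70001220703125, 114.0999984741211], [386.6000061035156, 125.9000015258789], [383.0, 171.3000030517578], [327.20001220703125, 158.8000030517578]] [[327.0, 115.0], [386.0, 125.0], [383.0, 171.0], [327.0, 159.0]]
[ 0.6105 -0.2789  0.2197] [4.7 4.7]
[ 0.4653 -0.2591  0.2036] [18.5 18.5]
[ 0.459  -0.2847  0.0861] [2.6 2.6]
[ 0.6098 -0.2826  0.0913] [3. 3.]
centre [ 0.5361411  -0.27628945  0.15017229]
normal [-0.13831028 -0.98995361  0.02936184] -97.95353245398874
edge 0.1473599674841876 172.23125876568164
edge 0.1509417482108669 -179.20922855247434
```

Request:
carry_out:
  linear:
    - [0, 0, 1]
    - [0, 0, 1]
    - [0, 0, 1]
    - [0, 0, 1]
  rotation:
    - [0, 0, -1]
    - [0, 0, -1]
    - [0, 0, 0]
    - [0, 0, 0]
  grip: [-1, -1, -1, -1]

```text
time: 0.5
ee_pos: [0.1629, 0.5252, 0.3197]
tcp_rot: [-180.0, 0.0, 146.7]
wrist_force: [-0.5, -0.7, 0.0]
opening: 0.0853
grasp_force: 0.0
```

```bash
python3 - <<'E'
from h import *
o=bot.get_obs();print(o["q"],o["ee_pos"],o["tcp_rot"],o["time"])
T=bot.camera_model("wrist")["camera_from_world"];R=T[:3,:3];print("cam pos",-R.T@T[:3,3],"look",-R[2],"up",R[1])
print({k:v for k,v in bot.camera_model("wrist").items() if k!="camera_from_world"})
# tab tip top edge mid: scene (330.9,221.3)
ms=[bot.camera_model("scene"),bot.camera_model("side")]
for z in(.15,.155,.16): print(onz(ms[0],(330.9,221.3),z),onz(ms[1],(333,222),z))
a=cv2.imread("pics/scene0.png");b=cv2.imread("pics/side0.png")
m=np.hstack([cv2.resize(a[90:200,185:275],(400,489),interpolation=cv2.INTER_CUBIC),cv2.resize(b[100:210,315:405],(400,489),interpolation=cv2.INTER_CUBIC)])
cv2.imwrite("pics/m2.png",m)
E
```

```text
[ 7.27644970e+01  7.78276984e+00  2.22741954e+01  1.04532605e+02
 -1.54687788e-03  1.06019328e+02] [0.16292679 0.52515396 0.31970386] [-1.79960846e+02  1.28508826e-02  1.46745174e+02] 0.5
cam pos [0.09659944 0.56859473 0.45512873] look [ 0.2613487  -0.17179902 -0.94983259] up [-0.79441992  0.52065258 -0.3127585 ]
{'fx': 352.93750504144344, 'fy': 352.93750504144344, 'cx': 317.12370851239086, 'cy': 238.93535172422852}
[0.46065417 0.04468319 0.15      ] [0.47014659 0.03302828 0.15      ]
[0.46282766 0.04803945 0.155     ] [0.46781255 0.03893305 0.155     ]
[0.46500115 0.05139572 0.16      ] [0.46547852 0.04483783 0.16      ]
```

View pics/m2.png

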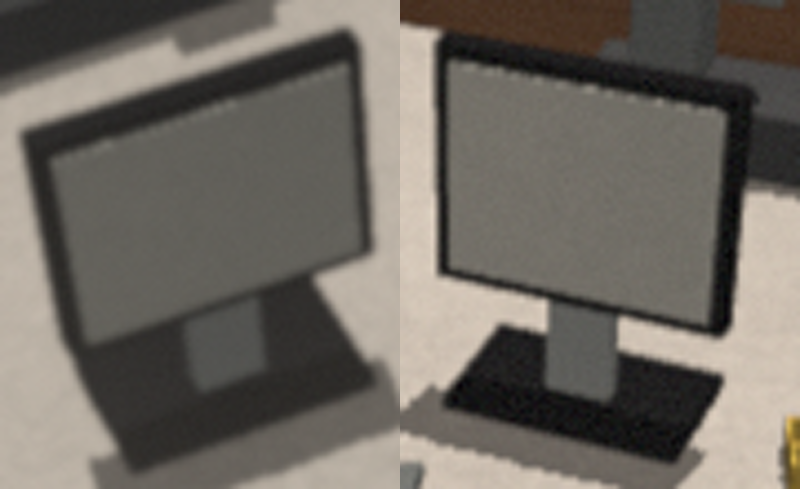

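This close view shows the lit face clearly. Its crop corners in the scene view are (52,158), (350,63), (360,250) and (88,346). In the side view they are (48,62), (326,110), (308,327) and (47,270), counted from the right half.

```bash
python3 - <<'E'
from h import *
ms=[bot.camera_model("scene"),bot.camera_model("side")]
f=lambda L,o:[((x+.5)/4.444-.5+o[0],(y+.5)/4.444-.5+o[1]) for x,y in L]
A=f([(52,158),(350,63),(360,250),(88,346)],(185,90));B=f([(48,62),(326,110),(308,327),(47,270)],(315,100))
F=[]
for p,q in zip(A,B):
    X,e=tri(ms,(p,q));F.append(X);print(X.round(4),np.round(e,1))
F=np.array(F)
# upright rectangle 160x130 fit by reprojection
def cor(v):
    c,s=np.cos(v[3]),np.sin(v[3]);u=np.array([c,s,0]);z=np.array([0,0,1]);o=np.array(v[:3])
    return [o+.08*u*i+.065*z*j for i,j in((-1,1),(1,1),(1,-1),(-1,-1))]
r=least_squares(lambda v:np.concatenate([proj(m,X)-p for m,L in zip(ms,(A,B)) for X,p in zip(cor(v),L)]),[*F.mean(0),np.pi])
print("panel",r.x[:3],"edge yaw",np.degrees(r.x[3]),"rms px",np.sqrt(np.mean(r.fun**2)))
E
```

```text
[ 0.6144 -0.2819  0.2163] [1.7 1.7]
[ 0.4547 -0.2744  0.219 ] [0.8 0.8]
[ 0.455  -0.2775  0.0846] [1.4 1.4]
[ 0.615  -0.2792  0.0863] [1.7 1.7]
panel [ 0.53469765 -0.27811381  0.15188229] edge yaw 178.46903694673827 rms px 0.5357178045607748
```

Request:
carry_out:
  linear:
    - [0.9, -1, 0]
    - [0.9, -1, 0]
    - [0.9, -1, 0]
    - [0.9, -1, 0]
    - [0.9, -1, 0]
    - [0.9, -1, 0]
    - [0.9, -1, 0]
    - [0.9, -1, 0]
    - [0.9, -1, 0]
    - [0.9, -1, 0]
    - [0.9, -1, 0]
    - [0.9, -1, 0]
  rotation:
    - [0, 0, 0.5]
    - [0, 0, 0.5]
    - [0, 0, 0.5]
    - [0, 0, 0.5]
    - [0, 0, 0.5]
    - [0, 0, 0.5]
    - [0, 0, 0.5]
    - [0, 0, 0.5]
    - [0, 0, 0.5]
    - [0, 0, 0.5]
    - [0, 0, 0.44]
    - [0, 0, 0]
  grip: [-1, -1, -1, -1, -1, -1, -1, -1, -1, -1, -1, -1]

```text
time: 1.7
ee_pos: [0.3795, 0.2843, 0.319]
tcp_rot: [-180.0, -0.0, -169.6]
wrist_force: [0.9, 0.8, -0.1]
opening: 0.0853
grasp_force: 0.0
```

Request:
carry_out:
  linear:
    - [0.9, -1, 0]
    - [0.9, -1, 0]
    - [0.9, -1, 0]
    - [0.9, -1, 0]
    - [0.9, -1, 0]
    - [0, -1, 0]
    - [0, -1, 0]
    - [0, -1, 0]
    - [0, -1, 0]
    - [0, -1, 0]
    - [0, -1, 0]
    - [0, 0, 0]
  rotation:
    - [0, 0, 0]
    - [0, 0, 0]
    - [0, 0, 0]
    - [0, 0, 0]
    - [0, 0, 0]
    - [0, 0, 0]
    - [0, 0, 0]
    - [0, 0, 0]
    - [0, 0, 0]
    - [0, 0, 0]
    - [0, 0, 0]
    - [0, 0, 0]
  grip: [-1, -1, -1, -1, -1, -1, -1, -1, -1, -1, -1, -1]

```text
time: 2.9
ee_pos: [0.4688, 0.0637, 0.3192]
tcp_rot: [-180.0, -0.0, -169.8]
wrist_force: [0.8, -0.1, 0.7]
opening: 0.0852
grasp_force: 0.0
```

```bash
python3 - <<'E'
from h import *
import pickle
m=bot.camera_model("wrist");o=bot.get_obs();im=bot.camera("wrist");cv2.imwrite("pics/w1.png",im);pickle.dump(m,open("w1.pkl","wb"))
print(o["time"],o["ee_pos"],o["tcp_rot"],o["q"])
E
```

```text
2.9 [0.46884711 0.06371304 0.31919479] [-1.79976931e+02 -1.85629568e-02 -1.69832805e+02] [ 7.75264187e+00 -2.89834266e+00  1.11474591e+01  1.04063376e+02
 -2.38304890e-02 -2.41455309e+00]
```

View pics/w1.png

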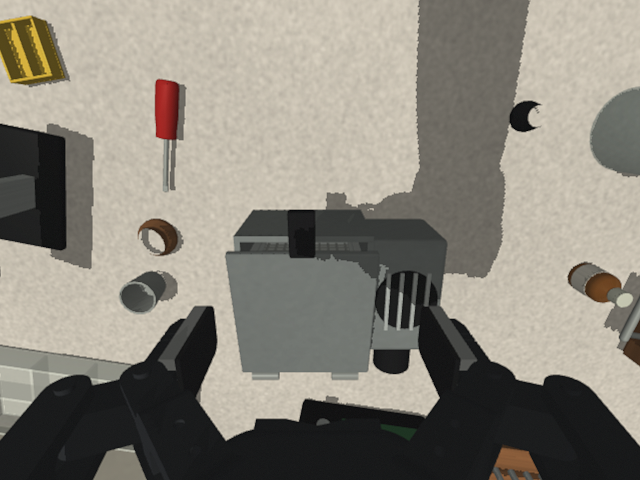

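The wrist view shows the tab at columns 288–315, rows 210–257. The flap's front corner is at (227,252) and its hinge corners are at (243,372) and (373,373). The wire-mesh hatching under the gap at about (300,246) suggests the filter is near the front.

```bash
python3 - <<'E'
from h import *
import pickle
w=pickle.load(open("w1.pkl","rb"));ms=[w,bot.camera_model("scene"),bot.camera_model("side")]
g=cv2.cvtColor(cv2.imread("pics/w1.png"),cv2.COLOR_BGR2GRAY)
print("rows col301",[(r,int(g[r,301])) for r in range(204,262,3)]);print("row225",[(c,int(g[225,c])) for c in range(282,322,3)],"row250",[(c,int(g[250,c])) for c in range(282,322,3)])
for k,v in {"hf":((243,372),(236,258.2),(252.2,205.6)),"ff":((227,252),(294.8,213.3),(319.7,205)),"hn":((373,373),(277.2,305.7),(228.9,248.8))}.items():
    X,e=tri(ms,v);print(k,X.round(4),np.round(e,1))
X,e=tri(ms[:2],((301.5,210.5),(330.9,221.3)));print("tip",X,e)
for p in((301.5,210.5),(301.5,225),(301.5,257)):print(p,onz(w,p,.15),onz(w,p,.155))
h=np.array([.6525,.0843,.119]);xd=np.array([np.cos(np.radians(10.2)),np.sin(np.radians(10.2)),0])
for a in(8,10,12):
    a=np.radians(a)
    for d in(.16,.188,.202):
        X=h-xd*d*np.cos(a)+np.array([0,0,d*np.sin(a)]);print(np.degrees(a).round(),d,X.round(4),proj(w,X).round(1),proj(ms[1],X).round(1))
E
```

```text
rows col301 [(204, 201), (207, 200), (210, 11), (213, 28), (216, 29), (219, 30), (222, 29), (225, 29), (228, 20), (231, 20), (234, 20), (237, 19), (240, 20), (243, 21), (246, 20), (249, 19), (252, 20), (255, 25), (258, 98), (261, 117)]
row225 [(282, 61), (285, 63), (288, 25), (291, 29), (294, 31), (297, 29), (300, 30), (303, 29), (306, 29), (309, 29), (312, 28), (315, 42), (318, 57), (321, 55)] row250 [(282, 67), (285, 62), (288, 61), (291, 28), (294, 30), (297, 21), (300, 19), (303, 21), (306, 19), (309, 21), (312, 20), (315, 51), (318, 64), (321, 68)]
hf [0.6665 0.0151 0.1239] [1.5 2.4 1. ]
ff [ 0.5167 -0.0118  0.1487] [1.2 1.2 0.9]
hn [0.6421 0.1566 0.1239] [1.7 1.9 2.8]
tip [0.46373391 0.04864444 0.15644802] [np.float64(0.44902314790088926), np.float64(0.4490231479010134)]
(301.5, 210.5) [0.46565082 0.04831911 0.15      ] [0.46441962 0.04832672 0.155     ]
(301.5, 225) [0.47881332 0.05049235 0.15      ] [0.47736608 0.05046428 0.155     ]
(301.5, 257) [0.50914264 0.05549997 0.15      ] [0.50719762 0.05538971 0.155     ]
8.0 0.16 [0.4966 0.0562 0.1413] [304.9 241.4] [318.5 234.3]
8.0 0.188 [0.4693 0.0513 0.1452] [304.4 213.7] [328.8 226.5]
8.0 0.202 [0.4556 0.0489 0.1471] [304.1 199. ] [334.  222.7]
10.0 0.16 [0.4974 0.0564 0.1468] [304.7 244.2] [318.2 232.9]
10.0 0.188 [0.4703 0.0515 0.1516] [304.1 216.6] [328.6 224.8]
10.0 0.202 [0.4567 0.0491 0.1541] [303.8 201.9] [333.7 220.8]
12.0 0.16 [0.4985 0.0566 0.1523] [304.5 247.3] [317.9 231.5]
12.0 0.188 [0.4715 0.0517 0.1581] [303.9 219.8] [328.2 223.2]
12.0 0.202 [0.458  0.0493 0.161 ] [303.6 205.2] [333.3 219. ]
```

Request:
carry_out:
  linear:
    - [0.4, -0.62, -1]
    - [0, 0, -1]
    - [0, 0, -1]
    - [0, 0, -1]
    - [0, 0, -1]
    - [0, 0, -1]
    - [0, 0, -1]
    - [0, 0, -1]
    - [0, 0, -0.9]
    - [0, 0, 0]
    - [0, 0, 0]
  rotation:
    - [0, 0, 0]
    - [0, 0, 0]
    - [0, 0, 0]
    - [0, 0, 0]
    - [0, 0, 0]
    - [0, 0, 0]
    - [0, 0, 0]
    - [0, 0, 0]
    - [0, 0, 0]
    - [0, 0, 0]
    - [0, 0, 0]
  grip: [-0.6, -0.4, -0.3, -0.3, -0.3, -0.3, -0.3, -0.3, -0.3, -0.3, -0.3]

```text
time: 4.05
ee_pos: [0.4769, 0.0534, 0.1416]
tcp_rot: [180.0, -0.0, -169.7]
wrist_force: [0.1, 0.2, 0.4]
opening: 0.0558
grasp_force: 0.0
```

```bash
python3 - <<'E'
from h import *
im=bot.camera("wrist")[150:430,160:480];s=bot.camera("scene")[190:330,240:400]
cv2.imwrite("pics/w2.png",np.hstack([cv2.resize(im,(480,420)),cv2.resize(s,(320,280))[0:420].repeat(1,0) if 0 else cv2.copyMakeBorder(cv2.resize(s,(320,280)),0,140,0,0,0)]))
E
```

```text
(no output)
```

View pics/w2.png

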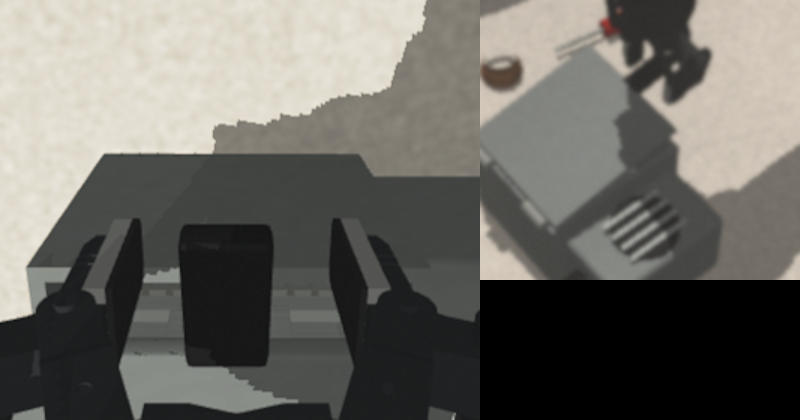

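The tab sits between the fingers, about 2.5 mm towards -y: its centre is at 226 px and the finger middle is at 236 px. I'll shift over and close.

Request:
carry_out:
  linear:
    - [0.02, -0.12, 0]
    - [0, 0, 0]
    - [0, 0, 0]
    - [0, 0, 0]
    - [0, 0, 0]
    - [0, 0, 0]
    - [0, 0, 0]
  rotation:
    - [0, 0, 0]
    - [0, 0, 0]
    - [0, 0, 0]
    - [0, 0, 0]
    - [0, 0, 0]
    - [0, 0, 0]
    - [0, 0, 0]
  grip: [-0.3, 1, 1, 1, 1, 1, 1]
  grip_force: 30

```text
time: 4.85
ee_pos: [0.4774, 0.0507, 0.1414]
tcp_rot: [180.0, 0.0, -169.7]
wrist_force: [-0.1, 4.2, 1.0]
opening: 0.0233
grasp_force: 32.6
```

```bash
python3 - <<'E'
from h import *
o=bot.get_obs();print(o["opening"],o["grasp_force"],o["ee_pos"],o["wrist_force"],o["tcp_rot"])
g=o["ee_pos"]+[0,0,.011];h=np.array([.659,.084,.119]);xd=np.array([np.cos(np.radians(10.2)),np.sin(np.radians(10.2)),0])
v=g-h;r0=np.hypot(v@xd,v[2]);a0=np.arctan2(v[2],-v@xd);print("r",r0,"ang",np.degrees(a0))
p=g;r=.188
for a in np.linspace(a0,1.68,17)[1:]:
    q=h-xd*r*np.cos(a)+[0,0,r*np.sin(a)];q[1]+=(g-(h-xd*r*np.cos(a0)))[1]
    print(np.degrees(a).round(1),((q-p)/.02).round(2).tolist());p=q
E
```

```text
0.023252988259204497 32.624090909957886 [0.47736672 0.05069959 0.1413519 ] [-0.07969445  4.19352098  0.98328958] [ 1.79976290e+02  1.04100462e-02 -1.69706350e+02]
r 0.18764738577820425 ang 10.237979056532449
15.6 [0.17, 0.03, 0.86]
21.0 [0.27, 0.05, 0.84]
26.4 [0.35, 0.06, 0.81]
31.7 [0.42, 0.08, 0.77]
37.1 [0.49, 0.09, 0.73]
42.5 [0.56, 0.1, 0.68]
47.9 [0.62, 0.11, 0.62]
53.2 [0.67, 0.12, 0.56]
58.6 [0.72, 0.13, 0.49]
64.0 [0.76, 0.14, 0.42]
69.4 [0.8, 0.14, 0.35]
74.8 [0.83, 0.15, 0.27]
80.1 [0.85, 0.15, 0.19]
85.5 [0.86, 0.15, 0.11]
90.9 [0.87, 0.16, 0.03]
96.3 [0.87, 0.16, -0.05]
```

Request:
carry_out:
  linear:
    - [0.17, 0.03, 0.86]
    - [0.27, 0.05, 0.84]
    - [0.35, 0.06, 0.81]
    - [0.42, 0.08, 0.77]
    - [0.49, 0.09, 0.73]
    - [0.56, 0.1, 0.68]
    - [0, 0, 0]
  rotation:
    - [0, 0, 0]
    - [0, 0, 0]
    - [0, 0, 0]
    - [0, 0, 0]
    - [0, 0, 0]
    - [0, 0, 0]
    - [0, 0, 0]
  grip: [1, 1, 1, 1, 1, 1, 1]

```text
time: 5.55
ee_pos: [0.5232, 0.059, 0.2357]
tcp_rot: [180.0, 0.0, -169.7]
wrist_force: [-2.2, 3.2, 1.7]
opening: 0.0233
grasp_force: 34.1
```

Forces are small, so I'll continue the arc.

Request:
carry_out:
  linear:
    - [0.62, 0.11, 0.62]
    - [0.67, 0.12, 0.56]
    - [0.72, 0.13, 0.49]
    - [0.76, 0.14, 0.42]
    - [0.8, 0.14, 0.35]
    - [0.83, 0.15, 0.27]
    - [0.85, 0.15, 0.19]
    - [0.86, 0.15, 0.11]
    - [0.87, 0.16, 0.03]
    - [0.87, 0.16, -0.05]
    - [0, 0, 0]
    - [0, 0, 0]
  rotation:
    - [0, 0, 0]
    - [0, 0, 0]
    - [0, 0, 0]
    - [0, 0, 0]
    - [0, 0, 0]
    - [0, 0, 0]
    - [0, 0, 0]
    - [0, 0, 0]
    - [0, 0, 0]
    - [0, 0, 0]
    - [0, 0, 0]
    - [0, 0, 0]
  grip: [1, 1, 1, 1, 1, 1, 1, 1, 1, 1, 1, 1]

```text
time: 6.75
ee_pos: [0.68, 0.0872, 0.2941]
tcp_rot: [180.0, -0.0, -169.7]
wrist_force: [2.5, 3.3, -2.5]
opening: 0.0235
grasp_force: 37.1
```

Request:
carry_out:
  linear:
    - [0, 0, 0]
    - [0, 0, 0]
    - [0, 0, 0]
    - [0, 0, 0]
    - [0, 0, 1]
    - [-0.3, 0, 1]
    - [-0.5, 0, 1]
    - [-1, 0, 1]
    - [-1, 0, 0]
    - [-1, 0, 0]
    - [-1, 0, 0]
    - [-1, 0, 0]
  rotation:
    - [0, 0, 0]
    - [0, 0, 0]
    - [0, 0, 0]
    - [0, 0, 0]
    - [0, 0, 0]
    - [0, 0, 0]
    - [0, 0, 0]
    - [0, 0, 0]
    - [0, 0, 0]
    - [0, 0, 0]
    - [0, 0, 0]
    - [0, 0, 0]
  grip: [-0.3, -0.3, -0.3, -0.3, -0.3, -0.3, -0.3, -0.3, -0.3, -0.3, -0.3, -0.3]

```text
time: 7.95
ee_pos: [0.5625, 0.0867, 0.375]
tcp_rot: [-180.0, 0.0, -169.7]
wrist_force: [0.3, -1.1, 0.6]
opening: 0.0559
grasp_force: 0.0
```

Request:
carry_out:
  linear:
    - [-1, -0.15, 0]
    - [-1, -0.15, 0]
    - [-1, -0.15, 0]
    - [-1, -0.15, 0]
    - [-1, -0.15, 0]
    - [0, 0, 0]
    - [0, 0, 0]
  rotation:
    - [0, 0, 0]
    - [0, 0, 0]
    - [0, 0, 0]
    - [0, 0, 0]
    - [0, 0, 0]
    - [0, 0, 0]
    - [0, 0, 0]
  grip: [-1, -1, -1, -1, -1, -1, -1]

```text
time: 8.65
ee_pos: [0.4635, 0.0718, 0.3754]
tcp_rot: [-180.0, 0.1, -169.7]
wrist_force: [0.3, 0.2, -0.6]
opening: 0.0852
grasp_force: 0.0
```

```bash
python3 - <<'E'
from h import *
import pickle
m=bot.camera_model("wrist");o=bot.get_obs();im=bot.camera("wrist");cv2.imwrite("pics/w3.png",im);pickle.dump(m,open("w3.pkl","wb"))
s=bot.camera("scene");cv2.imwrite("pics/s3.png",s)
print(o["time"],o["ee_pos"],o["tcp_rot"],o["opening"])
cv2.imwrite("pics/v3.png",np.hstack([cv2.resize(im[100:340,190:430],(480,480)),cv2.resize(s[170:330,230:337],(320,480),interpolation=cv2.INTER_CUBIC)]))
E
```

```text
8.65 [0.46354583 0.07181622 0.37535379] [-1.79991454e+02  7.93422496e-02 -1.69721652e+02] 0.08523938417305577
```

View pics/v3.png

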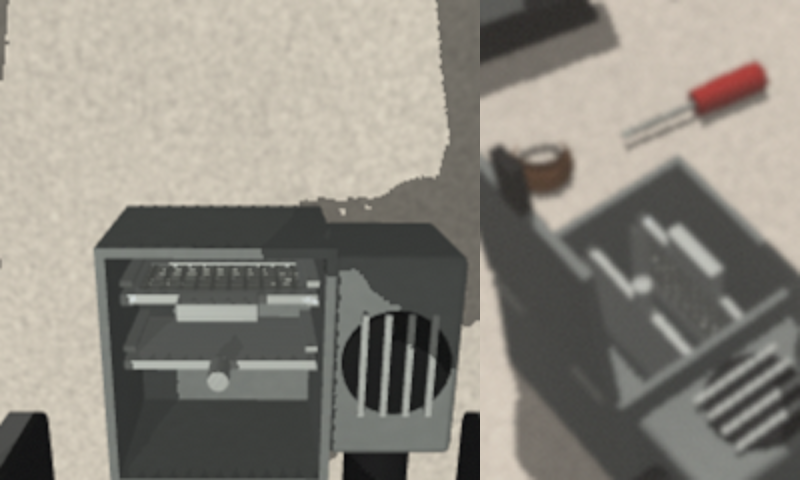

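The filter with the flat bar is the front plate. Its bar top is near wrist (298,256) and scene (301.5,253). The baffle stud is behind it at wrist (298.5,290). The flap is standing.

```bash
python3 - <<'E'
from h import *
import pickle
w=pickle.load(open("w3.pkl","rb"));s=bot.camera_model("scene");d=bot.camera_model("side")
W=cv2.cvtColor(cv2.imread("pics/w3.png"),cv2.COLOR_BGR2GRAY);S=cv2.cvtColor(cv2.imread("pics/s3.png"),cv2.COLOR_BGR2GRAY)
def blob(g,seed,th):
    k=(g>th).astype(np.uint8);n,l,st,c=cv2.connectedComponentsWithStats(k,connectivity=4);i=l[seed[1],seed[0]]
    cs,_=cv2.findContours((l==i).astype(np.uint8),cv2.RETR_EXTERNAL,cv2.CHAIN_APPROX_NONE);r=cv2.minAreaRect(max(cs,key=cv2.contourArea))
    print(st[i],c[i],r);return r
print(W[250:264,298],S[246:262,301])
a=blob(W,(298,256),140);b=blob(S,(301,253),135)
X,e=tri([w,s],(a[0],b[0]));print("bar top",X,e)
box=cv2.boxPoints(a);P=np.array([onz(w,p,X[2]) for p in box]);print(P.round(4))
E=[P[1]-P[0],P[2]-P[1]];E=max(E,key=np.linalg.norm);print("bar yaw",np.degrees(np.arctan2(E[1],E[0])),np.linalg.norm(E))
print("stud",onz(w,(298.5,290.5),.111))
E
```

```text
[ 86  93 148 181 183 182 184 183 179 185 151  93  83  84] [ 76  87 110 141 168 183 188 190 188 176 151 121  99  92  87  90]
[278 252  41   9 365] [297.90136986 256.        ] ((298.0, 256.0), (8.0, 40.0), 90.0)
[285 242  26  20 153] [298.39869281 251.40522876] ((297.8501281738281, 250.49069213867188), (29.66550636291504, 8.08591079711914), 34.508522033691406)
bar top [0.54219803 0.0587597  0.11508987] [np.float64(3.909622964677389), np.float64(3.9096229646775007)]
[[0.5385 0.0372 0.1151]
 [0.53   0.0843 0.1151]
 [0.5401 0.0861 0.1151]
 [0.5487 0.0387 0.1151]]
bar yaw 100.27067968318097 0.04781166849002043
stud [0.58647322 0.06972987 0.111     ]
```

```bash
python3 - <<'E'
from h import *
import pickle
w=pickle.load(open("w3.pkl","rb"));s=bot.camera_model("scene")
X,e=tri([w,s],((298,256),(302.2,253.8)));print("bar top",X,e,onz(w,(298,256),.111),onz(s,(302.2,253.8),.111))
E
```

```text
bar top [0.53988398 0.06278964 0.11058577] [np.float64(1.595223535499945), np.float64(1.5952235355000186)] [0.54089132 0.06162363 0.111     ] [0.53913504 0.06445376 0.111     ]
```

Request:
carry_out:
  linear:
    - [0.32, -0.04, -0.4]
    - [0.32, -0.04, -0.4]
    - [0.32, -0.04, -0.4]
    - [0.32, -0.04, -0.4]
    - [0.32, -0.04, -0.4]
    - [0.32, -0.04, -0.4]
    - [0.32, -0.04, -0.4]
    - [0.32, -0.04, -0.4]
    - [0.32, -0.04, -0.4]
    - [0.32, -0.04, -0.4]
    - [0.32, -0.04, -0.4]
    - [0.32, -0.04, -0.4]
  rotation:
    - [0, 0, -0.938]
    - [0, 0, -0.938]
    - [0, 0, -0.938]
    - [0, 0, -0.938]
    - [0, 0, -0.938]
    - [0, 0, -0.938]
    - [0, 0, -0.938]
    - [0, 0, -0.938]
    - [0, 0, -0.938]
    - [0, 0, -0.938]
    - [0, 0, -0.938]
    - [0, 0, -0.938]
  grip: [0.2, 0.2, 0.2, 0.2, 0.2, 0.2, 0.2, 0.2, 0.2, 0.2, 0.2, 0.2]

```text
time: 9.95
ee_pos: [0.5413, 0.0623, 0.2777]
tcp_rot: [-179.9, 0.0, 99.9]
wrist_force: [-0.7, -0.4, -0.2]
opening: 0.0343
grasp_force: 0.0
```

Request:
carry_out:
  linear:
    - [0, 0, -1]
    - [0, 0, -1]
    - [0, 0, -1]
    - [0, 0, -1]
    - [0, 0, -1]
    - [0, 0, -1]
    - [0, 0, 0]
    - [0, 0, 0]
  rotation:
    - [0, 0, 0]
    - [0, 0, 0]
    - [0, 0, 0]
    - [0, 0, 0]
    - [0, 0, 0]
    - [0, 0, 0]
    - [0, 0, 0]
    - [0, 0, 0]
  grip: [0.2, 0.2, 0.2, 0.2, 0.2, 0.2, 0.2, 0.2]

```text
time: 10.75
ee_pos: [0.5405, 0.0623, 0.1588]
tcp_rot: [-179.9, -0.0, 100.2]
wrist_force: [1.1, -0.5, -0.1]
opening: 0.0341
grasp_force: 0.0
```

```bash
python3 - <<'E'
from h import *
o=bot.get_obs();print(o["time"],o["ee_pos"],o["tcp_rot"],o["opening"],o["q"])
im=bot.camera("wrist");cv2.imwrite("pics/w4.png",im)
E
```

```text
10.75 [0.54053885 0.06230355 0.15878163] [-1.79939381e+02 -1.55292878e-03  1.00235306e+02] 0.03406355524737072 [ 6.57618839e+00  3.34460798e+00 -5.59040966e-01  8.61569456e+01
 -2.31895796e-03  8.63408828e+01]
```

View pics/w4.png

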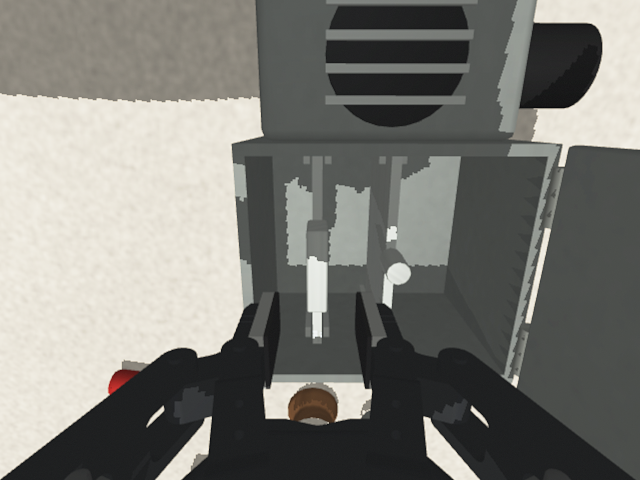

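The bar, at columns 306–327, is centred between the fingers (middle at about 318). Descending and gripping.

Request:
carry_out:
  linear:
    - [0, 0, -1]
    - [0, 0, -1]
    - [0, 0, -1]
    - [0, 0, -0.44]
    - [0, 0, 0]
    - [0, 0, 0]
    - [0, 0, 0]
    - [0, 0, 0]
    - [0, 0, 0]
    - [0, 0, 0]
  rotation:
    - [0, 0, 0]
    - [0, 0, 0]
    - [0, 0, 0]
    - [0, 0, 0]
    - [0, 0, 0]
    - [0, 0, 0]
    - [0, 0, 0]
    - [0, 0, 0]
    - [0, 0, 0]
    - [0, 0, 0]
  grip: [0.2, 0.2, 0.2, 0.2, 0.2, 1, 1, 1, 1, 1]
  grip_force: 60

```text
time: 11.8
ee_pos: [0.5412, 0.0624, 0.0917]
tcp_rot: [179.9, 0.0, 100.2]
wrist_force: [-0.2, 0.0, 6.7]
opening: 0.0107
grasp_force: 59.6
```

Request:
carry_out:
  linear:
    - [0, 0, 0.3]
    - [0, 0, 0.5]
    - [0, 0, 0.5]
    - [0, 0, 0.5]
    - [0, 0, 0]
  rotation:
    - [0, 0, 0]
    - [0, 0, 0]
    - [0, 0, 0]
    - [0, 0, 0]
    - [0, 0, 0]
  grip: [1, 1, 1, 1, 1]

```text
time: 12.3
ee_pos: [0.5412, 0.0624, 0.1281]
tcp_rot: [179.8, 0.0, 100.2]
wrist_force: [0.2, -0.3, -0.9]
opening: 0.0113
grasp_force: 58.6
```

Request:
carry_out:
  linear:
    - [0, 0, 0.7]
    - [0, 0, 0.9]
    - [0, 0, 0.9]
    - [0, 0, 0.9]
    - [0, 0, 0.9]
    - [0, 0, 0.9]
    - [0, 0, 0.9]
    - [0, 0, 0.9]
    - [0, 0, 0]
    - [0, 0, 0]
  rotation:
    - [0, 0, 0]
    - [0, 0, 0]
    - [0, 0, 0]
    - [0, 0, 0]
    - [0, 0, 0]
    - [0, 0, 0]
    - [0, 0, 0]
    - [0, 0, 0]
    - [0, 0, 0]
    - [0, 0, 0]
  grip: [1, 1, 1, 1, 1, 1, 1, 1, 1, 1]

```text
time: 13.3
ee_pos: [0.5405, 0.0623, 0.266]
tcp_rot: [180.0, -0.0, 100.2]
wrist_force: [0.1, -0.3, -1.8]
opening: 0.0114
grasp_force: 58.7
```

Request:
carry_out:
  linear:
    - [0, -0.6, 0]
    - [0, -0.8, 0]
    - [0, -0.8, 0]
    - [0, -0.8, 0]
    - [0, -0.8, 0]
    - [0, -0.8, 0]
    - [0, -0.8, 0]
    - [0, -0.8, 0]
    - [0, -0.8, 0]
    - [0, -0.8, 0]
    - [0, -0.8, 0]
    - [0, -0.6, 0]
  rotation:
    - [0, 0, 0.816]
    - [0, 0, 0.816]
    - [0, 0, 0.816]
    - [0, 0, 0.816]
    - [0, 0, 0.816]
    - [0, 0, 0.816]
    - [0, 0, 0.816]
    - [0, 0, 0.816]
    - [0, 0, 0.816]
    - [0, 0, 0.816]
    - [0, 0, 0.816]
    - [0, 0, 0.816]
  grip: [1, 1, 1, 1, 1, 1, 1, 1, 1, 1, 1, 1]

```text
time: 14.5
ee_pos: [0.5399, -0.1225, 0.2646]
tcp_rot: [180.0, -0.1, 178.8]
wrist_force: [0.8, 0.3, -1.1]
opening: 0.0109
grasp_force: 58.6
```

Request:
carry_out:
  linear:
    - [0, -0.6, 0]
    - [0, -0.6, -0.4]
    - [0, -0.6, -0.5]
    - [0, -0.4, -0.6]
    - [0, -0.2, -0.6]
    - [0, 0, -0.5]
    - [0, 0, -0.4]
    - [0, 0, 0]
    - [0, 0, 0]
    - [0, 0, 0]
  rotation:
    - [0, 0, 0]
    - [0, 0, 0]
    - [0, 0, 0]
    - [0, 0, 0]
    - [0, 0, 0]
    - [0, 0, 0]
    - [0, 0, 0]
    - [0, 0, 0]
    - [0, 0, 0]
    - [0, 0, 0]
  grip: [1, 1, 1, 1, 1, 1, 1, 1, 1, 1]

```text
time: 15.5
ee_pos: [0.5406, -0.1695, 0.2068]
tcp_rot: [-180.0, 0.1, 178.6]
wrist_force: [-0.7, 0.2, -1.6]
opening: 0.0112
grasp_force: 58.6
```

```bash
python3 - <<'E'
from h import *
o=bot.get_obs();print(o["time"],o["ee_pos"],o["tcp_rot"],o["opening"],o["wrist_force"])
s=bot.camera("scene");d=bot.camera("side");w=bot.camera("wrist")
for n,i in zip("sdw",(s,d,w)):cv2.imwrite(f"pics/{n}5.png",i)
cv2.imwrite("pics/v5.png",np.hstack([cv2.resize(s[80:230,170:303],(400,451),interpolation=cv2.INTER_CUBIC),cv2.resize(d[80:230,290:423],(400,451),interpolation=cv2.INTER_CUBIC)]))
E
```

```text
15.5 [ 0.54060721 -0.16948957  0.20677772] [-1.79984467e+02  5.71621206e-02  1.78594212e+02] 0.011230156656723988 [-0.70261787  0.19547173 -1.58595399]
```

View pics/v5.png

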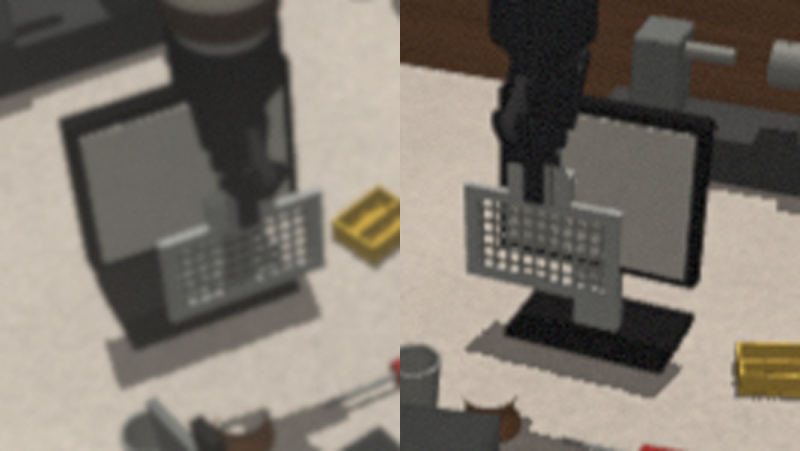

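The plate is held upright in front of the panel. Its crop corners in the scene view are (160,242), (322,193), (325,263) and (170,325). In the side view they are (65,184), (221,211) and (66,270).

```bash
python3 - <<'E'
from h import *
ms=[bot.camera_model("scene"),bot.camera_model("side")];k=3.008
f=lambda x,y,o:((x+.5)/k-.5+o[0],(y+.5)/k-.5+o[1])
A=[f(*p,(170,80)) for p in((160,242),(322,193),(325,263),(170,325))]
B=[f(*p,(290,80)) for p in((65,184),(221,211),(66,270))]
for n,a,b in(("TL",A[0],B[0]),("TR",A[1],B[1]),("BL",A[3],B[2])):
    X,e=tri(ms,(a,b));print(n,X.round(4),np.round(e,1))
def cor(v):
    c,s=np.cos(v[3]),np.sin(v[3]);u=np.array([c,s,0]);u=np.array([c*np.cos(v[4]),s*np.cos(v[4]),np.sin(v[4])]);z=np.array([-c*np.sin(v[4]),-s*np.sin(v[4]),np.cos(v[4])]);o=np.array(v[:3])
    return [o+.063*u*i+.04*z*j for i,j in((-1,1),(1,1),(1,-1),(-1,-1))]
def res(v):
    C=cor(v);return np.concatenate([proj(ms[0],C[i])-A[i] for i in range(4)]+[proj(ms[1],C[j])-b for j,b in zip((0,1,3),B)])
r=least_squares(res,[.54,-.17,.15,np.pi,0]);print("plate mid",r.x[:3],"yaw,roll",np.degrees(r.x[3:]),np.sqrt(np.mean(r.fun**2)))
print(res([.5406,-.1695,.161,np.radians(178.6),0]).round(1))
o=bot.get_obs();print(o["time"])
E
```

```text
TL [ 0.6028 -0.1698  0.2021] [2.5 2.5]
TR [ 0.4782 -0.1628  0.2042] [1.8 1.8]
BL [ 0.6051 -0.1669  0.1239] [0.7 0.7]
plate mid [ 0.54084991 -0.1664818   0.16348349] yaw,roll [178.88642962  -0.24755351] 0.7326259989192836
[-0.6  1.3 -0.7 -1.3 -0.4  1.   0.  -0.9  0.6 -0.8  0.4  0.9  1.1  0.5]
15.65
```

Request:
carry_out:
  linear:
    - [-0.05, -0.3, -0.1]
    - [-0.05, -0.4, -0.15]
    - [-0.05, -0.4, -0.15]
    - [-0.05, -0.3, -0.15]
    - [0, 0, 0]
    - [0, 0, 0]
    - [0, 0, 0]
    - [0, 0, 0]
    - [0, 0, 0]
  rotation:
    - [0, 0, 0]
    - [0, 0, 0]
    - [0, 0, 0]
    - [0, 0, 0]
    - [0, 0, 0]
    - [0, 0, 0]
    - [0, 0, 0]
    - [0, 0, 0]
    - [0, 0, 0]
  grip: [1, 1, 1, 1, 1, 1, 1, 1, 1]

```text
time: 16.55
ee_pos: [0.5365, -0.1975, 0.1952]
tcp_rot: [-180.0, 0.0, 178.6]
wrist_force: [0.4, -0.2, -1.6]
opening: 0.0112
grasp_force: 58.6
```

```bash
python3 - <<'E'
from h import *
o=bot.get_obs();print(o["time"],o["ee_pos"],o["tcp_rot"],o["opening"],o["wrist_force"])
s=bot.camera("scene");d=bot.camera("side")
cv2.imwrite("pics/v6.png",np.hstack([cv2.resize(s[80:340,170:350],(400,578)),cv2.resize(d[90:340,200:400],(400,578))]))
E
```

```text
16.55 [ 0.53645857 -0.19751057  0.19523381] [-1.79996781e+02  1.44327739e-02  1.78592600e+02] 0.011232467331085464 [ 0.38679451 -0.24175356 -1.58087241]
```

View pics/v6.png

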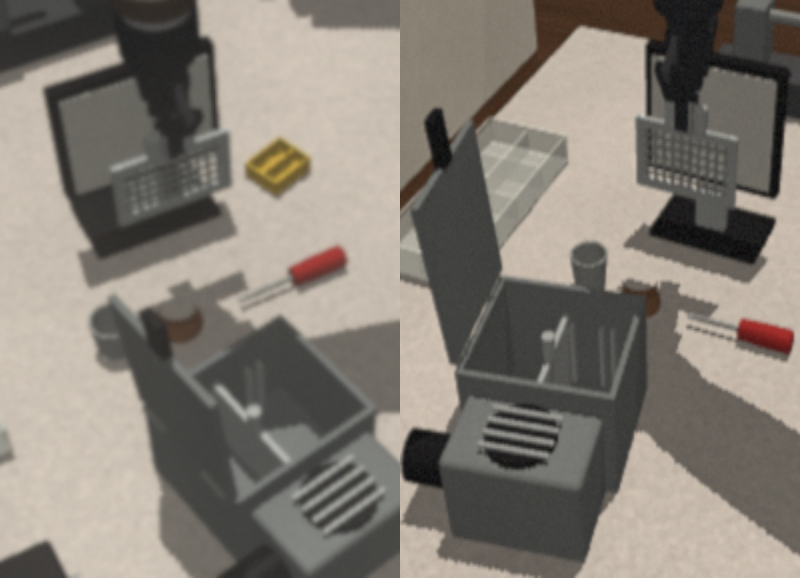

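The flap stands open, the baffle is still in its slot, and the plate is held square in front of the panel. The bystanders near the box have not moved. Handing in.

```bash
python3 -c "
from workcell import bot
print(bot.job_done())"
```

```text
the job is handed in; nothing more can be done
None
```

I handed in the job at about 16.7 s with the flap standing open and the mesh filter held upright and still, square to the panel, centred and about 8 cm in front. The baffle is still in its slot and nothing else looked moved; no verdict was returned.

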